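Refit the notched blade in the shoot trimmer

ROBOT

A 7-joint arm with a two-finger parallel gripper is mounted at the origin on the work surface. World frame = base frame: x ahead of the robot, y to its left, z up, the work surface at z = 0. Lengths are in m, angles in rad, forces in N, time in s.
With the tool pointing down it reaches from about 0.4 to 0.925 m from the base axis. Payload 4.1 kg.
Tool frame: the origin (TCP) lies on the mounting face of the last link; the fingertips stand 173 mm ahead of it and the grasp point (between the pads) lies 155 mm ahead of it; x points along the fingers, y is the direction in which the jaws open and shut, and the axes are right-handed (so a half turn about x gives the same grasp; the last joint's range is limited). The gripper opens to 85 mm and grips with 20 to 120 N. Pads are 22 mm wide; open, the fingers measure 114 mm over their backs; the gripper's body (76 mm by 85 mm) begins 54 mm behind the grasp point. The pads swing forward as they close: fully open they stand 13 mm farther back than shut.
Start: joints at [-1.439, 0.398, 0.045, 1.537, -0.019, 1.207, -0.051], TCP at [0.149, 0.633, 0.405] pointing down, gripper open.
Joint ranges: [-2.82, 2.82], [-0.49, 2.23], [-1.37, 1.46], [0, 2.46], [-1.36, 4.5], [0.23, 2], [-2.94, 2.94]. Speed limits (rad/s): [2.57, 2.57, 3.14, 3.14, 3.14, 3.14, 3.14].

INTERFACE

Orientations are given as a unit quaternion [x, y, z, w].
In Python, from plant import r gives the robot as it stands.
- The arm moves only by the tool move_arm, never from a script. Its argument "rows" is one flat list of numbers, 5 for each row, row after row: the opening, from 0 (shut) to 1 (fully open), then the shift along the tool's x, y, z in units of 25 mm (1.0 is 25 mm), then the turn about the tool's x in units of 6 degrees (1.0 is 6 degrees). A call has 1 to 12 rows; each row is the pose to reach, as a shift and turn from the pose commanded when the call began, along the tool's axes at that moment; what a row does not reach only later rows make up. A row lasts 1/10 s, in which the tool goes at most 50 mm and 8.59 degrees, less where a joint would pass 70% of its speed; a pose out of reach is approached as far as the arm can. A call with a gripper value outside its range is refused whole. The fingers move at their own pace and stop on an object; "grip_force" is the grip in N (left out, the last holds). Time passes only in rows, so rows that repeat a pose let the fingers close. It gives the time, the measured TCP pose, the force and the opening at its end, in the units of the state.
- r.get_obs(): the state, without advancing time (a new reading comes with each control period).
- r.capture(name): name is "scene" or "top" or "wrist"; returns the picture (384x512x3 uint8, blue, green, red); there is no depth.
- r.camera_params(name): a dict with "mtx" (3x3 intrinsics, pixels), "rvec" (rotation vector, rad) and "tvec" (3), from world to camera coordinates, as OpenCV has them; the wrist camera has in their place "hand_eye" (4x4, takes a point from camera to tool coordinates, whose origin is the TCP and whose axes are the tool frame's). Camera axes: x right, y down, z forward; pixel columns grow to the right and rows downward; lengths in m; the calibration is good to about 2 mm. A picture is of the moment at which its call begins: read the wrist's pose just before it. camera_params takes no time and is no camera call.
- r.hand_in(): hands the job in, once; it reports no verdict.
The state is a dict: "clock": time; "q": joint angles; "dq": joint speeds; "joint_torque": joint torques, N m; "eef_pos": TCP position; "tool_rot": TCP orientation; "wrist_force": force on the tool from outside, world axes, zero at the start; "wrist_torque": the same for the moment, N m; "width": finger opening in m.
Only numpy, scipy, OpenCV 4.12 (cv2) and the standard library are available. Lean on these libraries where they do the work, as an engineer would, in place of code of your own. Each camera call takes 0.05 s, during which the arm holds its last target.

TASK

Pick up the blade that has a notch in its back edge and lay it flat on the trimmer's blade holder, feeling gently for the locating pin until the notch drops over it, and push the blade's back edge up against the fence. Then swing the keeper bar over the blade until it is fully closed, and let go. Do not force or drop the blade (never press or push it against the holder with more than about 30 N), and leave the spare blade and the other things on the bench alone.

Things in the scene. Friction and masses are not known exactly. Their poses are not given: they have to be found in the camera images.
- holder: Fixed blade holder of a bench trimmer: grey and aluminium block 70 x 220 x 30 mm. Origin at bench height below the blade's place; x points to the fence, y along the blade. The flat bed is the block's top, at z 30 mm, x -18 mm to the fence, y -110 to 110. Home, the blade's axes match these; blade_grip is then at x 0, z 50 mm, and y the same as the pin's within 1.5 mm. Rigid.
- fence (a point): Middle of the fence's foot, at x 25, y 0, z 30 mm of the holder; axes as the holder's. The fence is a low steel strip 210 mm long along y: its face (towards -x) is here, its top 6 mm above the bed.
- pin_line (a point): Point on the bed at x 18.5, y 0 mm of the holder. One steel locating pin, 7 mm across, tip tapered to 5.4 mm, stands 4.5 mm above the bed on the line through here along y, somewhere from -20 to +20 mm: it was set by hand, its place is not given and must be seen or felt. It does not move in use.
- blade_grip (a point): The blade to fit: loose steel plate 50 (x) x 200 (y) x 5 mm, about 0.2 to 0.4 kg, flat on the bench. Amid its top stands a black upright finger grip 10 mm thick (x), 40 mm long (y), from 5 to 35 mm above the plate's underside. This point is the grip's middle, 20 mm above the underside; axes are the blade's. Keep the fingertips above the plate's top. The thinned edge is at x -25 mm.
- notch (a point): Middle of the notch's mouth in the blade's back edge, half-way through the plate: 25 mm along +x from the blade's middle. The notch is open to the edge, 10 mm wide (y -5 to 5) and 13 mm deep (towards -x), right through the plate.
- spare_grip (a point): The spare blade: the same but with a straight back edge and no notch. Same axes and grip. Leave it lying. Either blade may lie in the nearer or the farther place.
- keeper (a joint): Angle of the keeper bar about its upright pivot at x 40, y -78 mm of the holder: 0 closed (bar along the holder's -x, across the blade), grows as it opens; at 1.57 it points along -y, clear of the blade. Starts at 1.5 to 1.85; stops at 0 and 2.0; about 1.1 N at the handle moves it; stays where left. Bar 14 mm wide, from 37 to 43 mm above the bench: passes 2 mm above a blade lying flat.
- keeper_handle (a point): Middle of the keeper's upright round black handle: diameter 12 mm, from 43 to 75 mm above the bench (this point at 59 mm), 45 mm from the pivot axis. At joint value q it lies at x = 40 - 45 cos q, y = -78 - 45 sin q (mm) in the holder's frame.
- brush: Bystander: brush about 160 mm long lying along x between holder and blades; origin under its middle.
- spray: Bystander: white bottle 60 mm across, 160 mm tall; origin at the centre of its underside.
- seedjar: Bystander: seed jar 56 mm across, 70 mm tall; origin at the centre of its underside.
- thermometer: Bystander: flat white digital thermometer 62 x 100 x 18 mm; origin at the centre of its underside.
- mug: Bystander: white mug 80 mm across, 90 mm tall; origin at the centre of its underside.
Things that resemble listed ones, but are neither listed nor needed, are in the scene too. What is shaped like the part that bears blade_grip but brown or purple is not meant.

How it is judged:
On the way, in this order (a step that is already met when the one before it is completed fails the run):
1. with the keeper still open, the blade lies flat on the bed, its notch over the pin and its back edge against the fence (z of blade_grip in the frame of holder between 0.0485 and 0.0515 m and x of blade_grip in the frame of holder between -0.003 and 0.003 m and y of blade_grip in the frame of holder between -0.025 and 0.025 m and angle between the y axis of blade_grip and the y axis of holder, either way round below 0.05 rad and angle between blade_grip's own z axis and vertical below 0.03 rad and value of joint keeper above 0.9 rad), for 0.2 s.
2. the keeper is swung closed over the seated blade (z of blade_grip in the frame of holder between 0.0485 and 0.0515 m and x of blade_grip in the frame of holder between -0.003 and 0.003 m and y of blade_grip in the frame of holder between -0.025 and 0.025 m and angle between the y axis of blade_grip and the y axis of holder, either way round below 0.05 rad and angle between blade_grip's own z axis and vertical below 0.03 rad and value of joint keeper below 0.15 rad), for 0.2 s.
At the end, for the whole second after the job is handed in: The notched blade rests flat on the bed (1.5 mm, 0.03 rad), notch over the pin (centre within 25 mm of the holder's middle along the bed), back edge within 3 mm of the fence and parallel within 0.05 rad; the keeper is closed over it (below 0.15 rad); all released (all of step 2 and linear speed of blade below 0.01 m/s); the robot touches nothing.
It fails at once if the blade is forced against the holder, its pin, fence or keeper (over 50 N) (contact force between blade and holder above 50 N).
It fails at once if the blade is dropped or thrown (moves faster than 0.45 m/s while not held) (contact force between the fingers and blade below 0.05 N and linear speed of blade above 0.45 m/s).
It fails at once if the spare blade is moved over 20 mm (distance of spare_grip from where it was at the start of the episode above 0.02 m).
It fails at once if the brush, white bottle, seed jar, thermometer or mug is moved over 30 mm (distance of any of brush, spray, seedjar, thermometer, mug from where it was at the start of the episode above 0.03 m).
It also fails if it takes over 67 s, if anything falls off the work surface, if the arm or the gripper's body presses on something with over 40 N, if the wrist force passes 120 N, or if a joint passes its speed limit or range.

## Working session

There is one attempt and no reset: what is moved stays moved. The work goes in short steps, Python scripts to look and compute and a tool call to move; the robot and the scene stay as the last step left them, time stands still between calls to the robot, and variables do not carry over. Pictures are saved under pics/ and viewed, and the job is handed in when it is done.

Besides the shell and the picture viewer there is one more tool, called after ">>>" as name(argument=value, ...), one argument or row to a line, values as JSON. move_arm: Moves the arm, as the interface text tells. Its arguments: {"type":"object","properties":{"rows":{"type":"array"},"grip_force":{"type":"number"}},"required":["rows"]}

```bash
mkdir -p pics; ls
python3 - <<'E'
from plant import r
import cv2
o=r.get_obs()
print({k:o[k] for k in ('clock','eef_pos','tool_rot','width','wrist_force')})
for n in ('scene','top','wrist'):
    im=r.capture(n); cv2.imwrite(f'pics/{n}0.png',im)
    print(n,r.camera_params(n))
E
```

```text
pics
{'clock': 0.0, 'eef_pos': array([0.14856432, 0.632499  , 0.40362939]), 'tool_rot': array([ 0.08066808,  0.70244789, -0.08208413,  0.70236872]), 'width': 0.08548517376801579, 'wrist_force': array([ 0.47821142, -0.68470055, -0.12466419])}
scene {'mtx': array([[389.49960992,   0.        , 254.27557504],
       [  0.        , 389.49960992, 196.78176491],
       [  0.        ,   0.        ,   1.        ]]), 'rvec': array([ 2.00006171,  1.14736953, -0.56077817]), 'tvec': array([-0.31195163, -0.19504179,  1.88829742])}
top {'mtx': array([[388.15498284,   0.        , 253.6350184 ],
       [  0.        , 388.15498284, 191.99665709],
       [  0.        ,   0.        ,   1.        ]]), 'rvec': array([ 2.1436236, -2.0928664,  0.180663 ]), 'tvec': array([0.05942849, 0.54255041, 1.14149159])}
wrist {'mtx': array([[298.78232348,   0.        , 253.16535154],
       [  0.        , 298.78232348, 192.72844344],
       [  0.        ,   0.        ,   1.        ]]), 'hand_eye': array([[ 1.31277271e-03, -2.82821704e-01,  9.59171601e-01,
         3.18552228e-02],
       [ 9.99999058e-01,  7.56319304e-04, -1.14564272e-03,
         2.74210938e-04],
       [-4.01427371e-04,  9.59172201e-01,  2.82822431e-01,
        -7.19070891e-02],
       [ 0.00000000e+00,  0.00000000e+00,  0.00000000e+00,
         1.00000000e+00]])}
```

View pics/scene0.png

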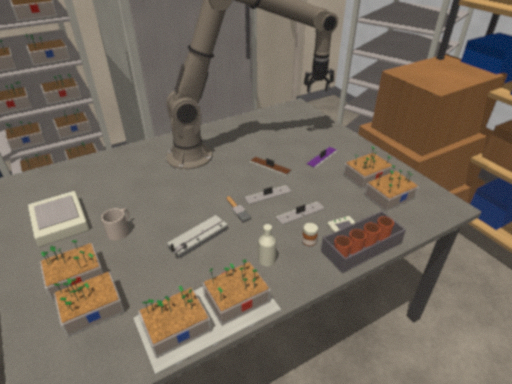

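View pics/top0.png

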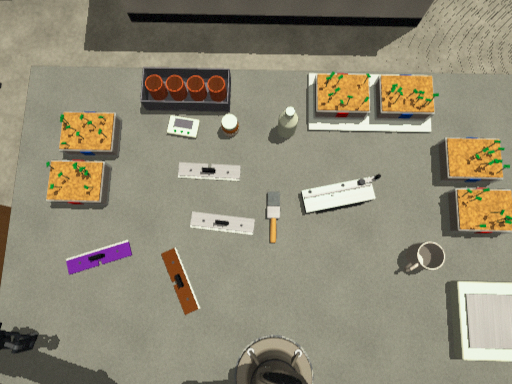

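View pics/wrist0.png

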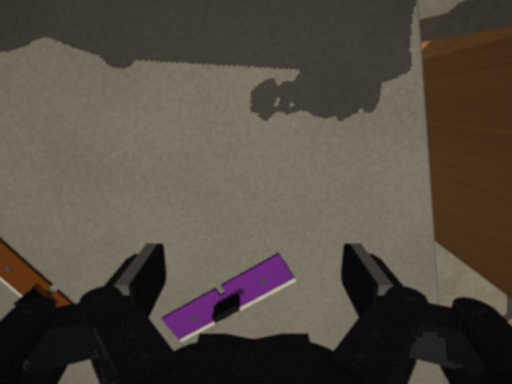

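```bash
cat > h.py <<'E'
import numpy as np, cv2
from scipy.spatial.transform import Rotation as R
def cam(name,r,obs=None):
    p=r.camera_params(name); K=p['mtx']
    if name=='wrist':
        T=np.eye(4);T[:3,:3]=R.from_quat(obs['tool_rot']).as_matrix();T[:3,3]=obs['eef_pos']
        W=T@p['hand_eye']; return K,W[:3,:3],W[:3,3]
    Rm=cv2.Rodrigues(p['rvec'])[0]; return K,Rm.T,-Rm.T@p['tvec']
def ray(c,uv,z):
    K,Rw,C=c; d=Rw@np.linalg.solve(K,[uv[0],uv[1],1.]); return C+d*(z-C[2])/d[2]
def proj(c,P):
    K,Rw,C=c; q=K@(Rw.T@(np.asarray(P)-C)); return q[:2]/q[2]
E
python3 - <<'E'
import cv2,numpy as np
from plant import r
from h import *
im=cv2.imread('pics/top0.png')
a=cv2.resize(im[155:245,170:260],(400,400),interpolation=cv2.INTER_CUBIC)
b=cv2.resize(im[155:245,300:390],(400,400),interpolation=cv2.INTER_CUBIC)
cv2.imwrite('pics/c1.png',np.hstack([a,b]))
c=cam('top',r)
print(c[2])
for n,uv,z in [('far',(209,171),.035),('near',(222,222.5),.035),('holder',(338,196),.03),('handle',(376,178),.06),('brush',(273,215),.01),('bottle',(288,122),.1)]: print(n,ray(c,uv,z))
E
```

```text
[0.32275102 0.05294476 1.22226199]
far [0.60787099 0.21483401 0.035     ]
near [0.44642268 0.16737494 0.035     ]
holder [ 0.53812511 -0.18994679  0.03      ]
handle [ 0.59123115 -0.30042102  0.06      ]
brush [0.4764408  0.01043474 0.01      ]
bottle [ 0.75056858 -0.02744986  0.1       ]
```

View pics/c1.png

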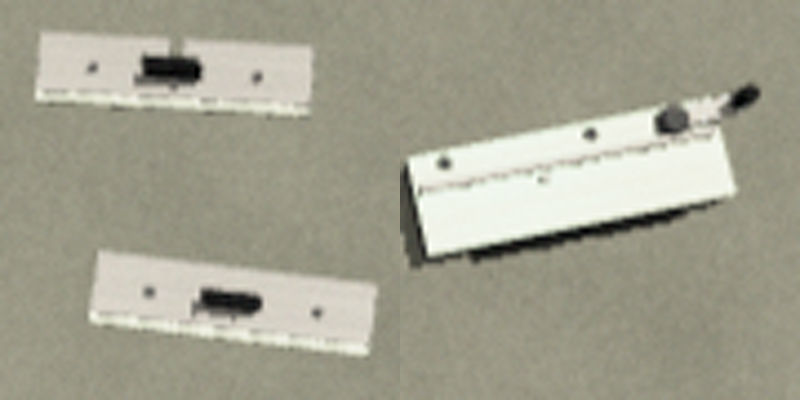

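```bash
cat >> h.py <<'E'
def tool(o): return R.from_quat(o['tool_rot']).as_matrix()
def plan(o,P,ydir):
    """shift in units & turn (6deg units) so that the grasp point(155mm ahead) gets to P and tool y along +-ydir"""
    M=tool(o); g=o['eef_pos']+0.155*M[:,0]
    s=M.T@(np.asarray(P)-g)/0.025
    v=M.T@np.array([ydir[0],ydir[1],0]); a=np.degrees(np.arctan2(v[2],v[1]))
    a=(a+90)%180-90
    return s.round(3), round(a/6,3)
E
python3 - <<'E'
import cv2,numpy as np
from plant import r
from h import *
o=r.get_obs();M=tool(o);print(M.round(4)); print('grasp',o['eef_pos']+.155*M[:,0])
im=cv2.imread('pics/top0.png');c=cam('top',r)
def f(box,lo,z):
    x0,y0,x1,y1=box; s=im[y0:y1,x0:x1]; m=(s.min(2)>lo).astype(np.uint8)
    cs,_=cv2.findContours(m,cv2.RETR_EXTERNAL,cv2.CHAIN_APPROX_NONE); k=max(cs,key=cv2.contourArea)
    rr=cv2.minAreaRect(k); bp=cv2.boxPoints(rr)+[x0,y0]
    P=np.array([ray(c,p,z) for p in bp]); print(rr[0]+np.array([x0,y0]),rr[1:]); print(P.round(4), P.mean(0).round(4)); 
    d=[P[1]-P[0],P[2]-P[1]]; d=max(d,key=np.linalg.norm); print('long',np.linalg.norm(d),'ang',np.degrees(np.arctan2(d[1],d[0])))
f((170,155,250,190),165,.005)
f((180,205,262,245),165,.005)
f((295,165,385,222),185,.03)
print('pin',ray(c,(332.4,195.5),.034))
# grip black
for box,z in (((195,160,225,182),.03),((205,212,240,236),.03)):
    x0,y0,x1,y1=box; s=im[y0:y1,x0:x1]; m=(s.max(2)<60); v,u=np.nonzero(m); print('grip',u.mean()+x0,v.mean()+y0,ray(c,(u.mean()+x0,v.mean()+y0),z))
E
```

```text
[[-2.000e-04  2.287e-01  9.735e-01]
 [-1.400e-03  9.735e-01 -2.287e-01]
 [-1.000e+00 -1.500e-03  1.000e-04]]
grasp [0.14857095 0.63234472 0.24892921]
[208.68923187 171.09384537] ((61.183433532714844, 15.642544746398926), 3.1798300743103027)
[[0.5923 0.3189 0.005 ]
 [0.6443 0.3192 0.005 ]
 [0.6373 0.1206 0.005 ]
 [0.5856 0.1217 0.005 ]] [0.6148 0.2201 0.005 ]
long 0.1987982732815901 ang -92.01495225793691
[221.83911896 222.84069443] ((63.42497253417969, 16.402324676513672), 6.842772960662842)
[[0.4323 0.2723 0.005 ]
 [0.484  0.269  0.005 ]
 [0.4647 0.0689 0.005 ]
 [0.4134 0.0738 0.005 ]] [0.4486 0.171  0.005 ]
long 0.20096197468206167 ang -95.51566527764243
[338.26922607 193.84615135] ((22.16111946105957, 70.79792022705078), 78.69007110595703)
[[ 0.5548 -0.0762  0.03  ]
 [ 0.6041 -0.2935  0.03  ]
 [ 0.5352 -0.3049  0.03  ]
 [ 0.4867 -0.0898  0.03  ]] [ 0.5452 -0.1911  0.03  ]
long 0.22285614386814298 ang -77.21439531740745
pin [ 0.53858015 -0.17183559  0.034     ]
grip 208.10714285714286 170.0 [0.6122567  0.21849331 0.03      ]
grip 221.7560975609756 222.4390243902439 [0.44711393 0.16861687 0.03      ]
```

Run:
```python
from plant import r
from h import *
o=r.get_obs(); a=np.radians(-2)
print(plan(o,[.612,.2185,.17],[np.cos(a),np.sin(a)]))
```

```text
(array([  3.176, -11.872,  21.831]), np.float64(13.13))
```

>>> move_arm(
  rows=[1,0.2,-0.8,1.5,1,1,0.4,-1.8,3.3,2,1,0.6,-2.8,5.2,3.2,1,0.9,-3.8,7,4.4,1,1.2,-4.8,8.8,5.6,1,1.5,-5.8,10.7,6.8,1,1.8,-6.8,12.5,8,1,2.1,-7.8,14.4,9.2,1,2.4,-8.8,16.2,10.4,1,2.7,-9.8,18,11.5,1,3,-10.8,19.9,12.4,1,3.18,-11.6,21.3,13.1],
)

```text
clock: 1.35
eef_pos: [0.5879, 0.2401, 0.327]
tool_rot: [-0.509, -0.491, 0.509, -0.491]
wrist_force: [0.9, 0.2, 0.0]
width: 0.0857
```

Run:
```python
from plant import r
from h import *
o=r.get_obs(); im=r.capture('wrist'); cv2.imwrite('pics/w1.png',im)
M=tool(o);print(o['clock'],(o['eef_pos']+.155*M[:,0]).round(4),M.round(3),o['wrist_force'],o['q'].round(2))
```

```text
1.35 [0.5879 0.2401 0.172 ] [[-0.     0.999 -0.035]
 [ 0.    -0.035 -0.999]
 [-1.    -0.    -0.   ]] [0.92533734 0.23431822 0.04771183] [-0.81  0.48  0.48  1.67 -0.25  1.05 -0.28]
```

View pics/w1.png

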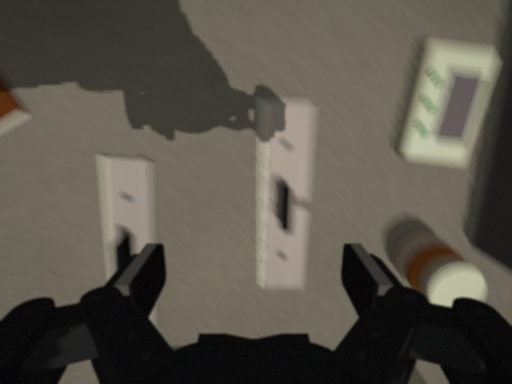

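>>> move_arm(
  rows=[1,0,0,0,0,1,0,0,0,0,1,0,0,0,0],
)

```text
clock: 1.7
eef_pos: [0.5859, 0.243, 0.3273]
tool_rot: [-0.507, -0.493, 0.507, -0.492]
wrist_force: [-1.1, -0.7, -0.5]
width: 0.0855
```

Run:
```python
from plant import r
from h import *
o=r.get_obs(); im=r.capture('wrist'); cv2.imwrite('pics/w2.png',im)
M=tool(o);print(o['clock'],(o['eef_pos']+.155*M[:,0]).round(4),M.round(3),o['wrist_force'],o['q'].round(2))
cv2.imwrite('pics/w2c.png',cv2.resize(im[90:320,200:360],(560,800)[::1] and (417,600),interpolation=cv2.INTER_CUBIC))
s=im[60:310,230:340]; m=((s.min(2)>125)).astype(np.uint8)
cs,_=cv2.findContours(m,0,1); k=max(cs,key=cv2.contourArea)+np.array([230,60]); rr=cv2.minAreaRect(k)
c=cam('wrist',r,o); P=np.array([ray(c,p,.005) for p in cv2.boxPoints(rr)]);print(rr,P.round(4),P.mean(0))
d=[P[1]-P[0],P[2]-P[1]]; d=max(d,key=np.linalg.norm); print(np.linalg.norm(d),np.degrees(np.arctan2(d[1],d[0])))
```

```text
1.7 [0.5858 0.2432 0.1723] [[-0.001  1.    -0.029]
 [ 0.001 -0.029 -1.   ]
 [-1.    -0.001 -0.001]] [-1.06181299 -0.65468595 -0.5297673 ] [-0.81  0.48  0.48  1.67 -0.25  1.05 -0.28]
((280.6877136230469, 193.1215362548828), (51.198829650878906, 187.32225036621094), 3.1798300743103027) [[0.5785 0.1219 0.005 ]
 [0.5944 0.3207 0.005 ]
 [0.6419 0.3168 0.005 ]
 [0.6356 0.1167 0.005 ]] [0.61260361 0.21901489 0.005     ]
0.199386991857781 85.42411182004177
```

View pics/w2c.png

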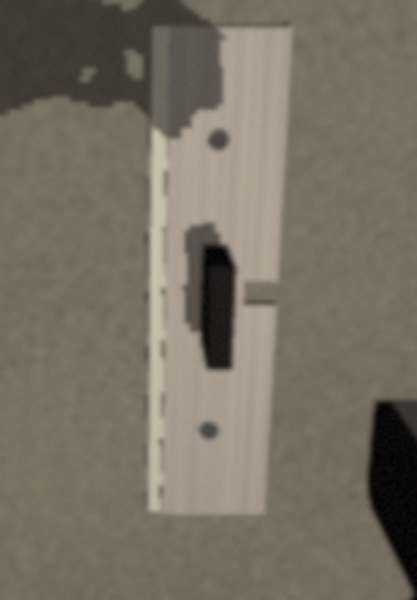

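Run:
```python
from plant import r
from h import *
o=r.get_obs(); c=cam('wrist',r,o)
f=lambda x,y,z:ray(c,(200+x/2.607,90+y/2.607),z)
A=f(292,25,.005);B=f(265,513,.005);d=A-B
print(A,B,np.linalg.norm(d),np.degrees(np.arctan2(d[1],d[0])))
h1=f(219,139,.005);h2=f(208,430,.005);d=h1-h2;print(h1,h2,(h1+h2)/2,np.degrees(np.arctan2(d[1],d[0])))
print('notch',f(276,293,.005)); 
print('grip top', [f(x,y,.035).round(4) for x,y in ((205,262),(232,262),(205,366),(232,368))])
print('plan',plan(o,[.6118,.2185,.1],[1,0]))
```

```text
[0.64238893 0.31825648 0.005     ] [0.63635854 0.11844607 0.005     ] 0.19990139146422467 88.27130785480334
[0.61644712 0.27858943 0.005     ] [0.61202927 0.15869189 0.005     ] [0.6142382  0.21864066 0.005     ] 87.88978782041228
notch [0.63889644 0.21779467 0.005     ]
grip top [array([0.6087, 0.2399, 0.035 ]), array([0.6181, 0.2397, 0.035 ]), array([0.6086, 0.2007, 0.035 ]), array([0.6183, 0.1996, 0.035 ])]
plan (array([2.898, 1.072, 0.967]), np.float64(-0.272))
```

>>> move_arm(
  rows=[0.7,0.5,0.6,0.5,0.04,0.6,1.5,1.16,0.95,0.04,0.6,2.7,1.16,0.95,0.04,0.6,3.5,1.16,0.95,0.04,0.6,4,1.16,0.95,0.04,0.6,4,1.16,0.95,0.04,0.6,4,1.16,0.95,0.04],
)

```text
clock: 2.45
eef_pos: [0.6152, 0.2174, 0.2284]
tool_rot: [0.509, 0.491, -0.508, 0.491]
wrist_force: [0.1, -0.3, -0.2]
width: 0.0512
```

Run:
```python
from plant import r
from h import *
o=r.get_obs(); im=r.capture('wrist'); cv2.imwrite('pics/w3.png',im)
M=tool(o);print(o['clock'],(o['eef_pos']+.155*M[:,0]).round(4),M.round(3),o['wrist_force'],o['width'])
print(plan(o,[.614,.2186,.029],[1,-.033]))
```

```text
2.45 [0.6154 0.2175 0.0734] [[ 0.001  0.999 -0.035]
 [ 0.001 -0.035 -0.999]
 [-1.     0.001 -0.001]] [ 0.09654317 -0.32119736 -0.15808909] 0.051191579995536904
(array([ 1.774, -0.06 , -0.039]), np.float64(-0.017))
```

View pics/w3.png

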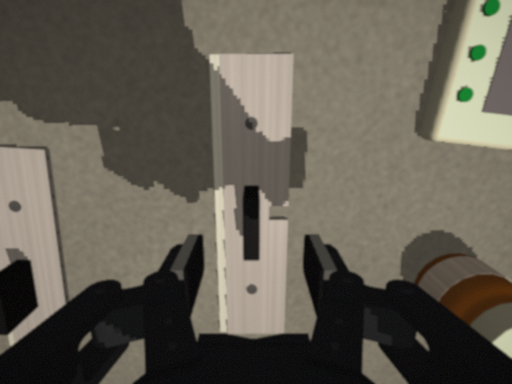

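>>> move_arm(
  rows=[0.6,0.6,-0.05,-0.04,0,0.6,1.2,-0.05,-0.04,0,0.6,1.6,-0.05,-0.04,0,0.6,1.76,-0.05,-0.04,0,0.6,1.76,-0.05,-0.04,0,0.6,1.76,-0.05,-0.04,0,0,1.76,-0.05,-0.04,0,0,1.76,-0.05,-0.04,0,0,1.76,-0.05,-0.04,0,0,1.76,-0.05,-0.04,0,0,1.76,-0.05,-0.04,0,0,1.76,-0.05,-0.04,0],
  grip_force=50,
)

```text
clock: 3.7
eef_pos: [0.6141, 0.2178, 0.1841]
tool_rot: [0.509, 0.491, -0.509, 0.491]
wrist_force: [-1.4, -0.5, 5.7]
width: 0.0089
```

Run:
```python
from plant import r
from h import *
o=r.get_obs(); im=r.capture('wrist'); cv2.imwrite('pics/w4.png',im)
M=tool(o);print(o['clock'],(o['eef_pos']+.155*M[:,0]).round(4),M.round(3),o['wrist_force'],o['width'])
```

```text
3.7 [0.6142 0.2179 0.0291] [[ 0.001  0.999 -0.036]
 [ 0.001 -0.036 -0.999]
 [-1.     0.    -0.001]] [-1.37272959 -0.52273109  5.6967859 ] 0.008915935111402675
```

View pics/w4.png

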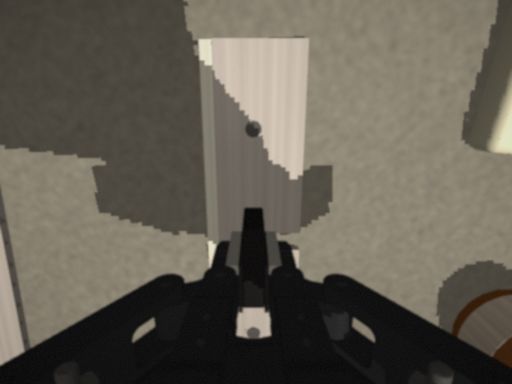

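>>> move_arm(
  rows=[0,-0.4,0,0,0,0,-1.2,0,0,0,0,-2.4,0,0.4,0,0,-3.8,-0.4,1.2,-0.2,0,-5,-1,2.6,-0.5,0,-5.24,-1.8,4.2,-0.8,0,-5.24,-2.6,6,-1.1,0,-5.24,-3.4,7.7,-1.4,0,-5.24,-4.2,9.4,-1.7,0,-5.24,-5,11,-2,0,-5.24,-5.6,12.6,-2.3,0,-5.24,-6.07,13.7,-2.47],
)

```text
clock: 4.95
eef_pos: [0.4476, -0.122, 0.3142]
tool_rot: [0.442, 0.552, -0.442, 0.552]
wrist_force: [0.5, 0.4, -4.3]
width: 0.0089
```

>>> move_arm(
  rows=[0,0,0,0,0,0,0,0,0,0,0,0,0,0,0,0,0,0,0,0],
)

```text
clock: 5.35
eef_pos: [0.4504, -0.1179, 0.3143]
tool_rot: [0.441, 0.553, -0.441, 0.553]
wrist_force: [-1.2, 0.6, -3.8]
width: 0.0089
```

Run:
```python
from plant import r
from h import *
import pickle
o=r.get_obs(); im=r.capture('wrist'); cv2.imwrite('pics/w5.png',im); pickle.dump(o,open('o5.pkl','wb'))
M=tool(o);print(o['clock'],(o['eef_pos']+.155*M[:,0]).round(4),M.round(3),o['wrist_force'],o['width'])
cv2.imwrite('pics/w5b.png',cv2.resize(im,(800,600),interpolation=cv2.INTER_CUBIC))
```

```text
5.35 [ 0.4504 -0.1179  0.1593] [[-0.     0.975  0.223]
 [ 0.     0.223 -0.975]
 [-1.    -0.    -0.   ]] [-1.23211122  0.64309155 -3.84220286] 0.008898948431217657
```

View pics/w5b.png

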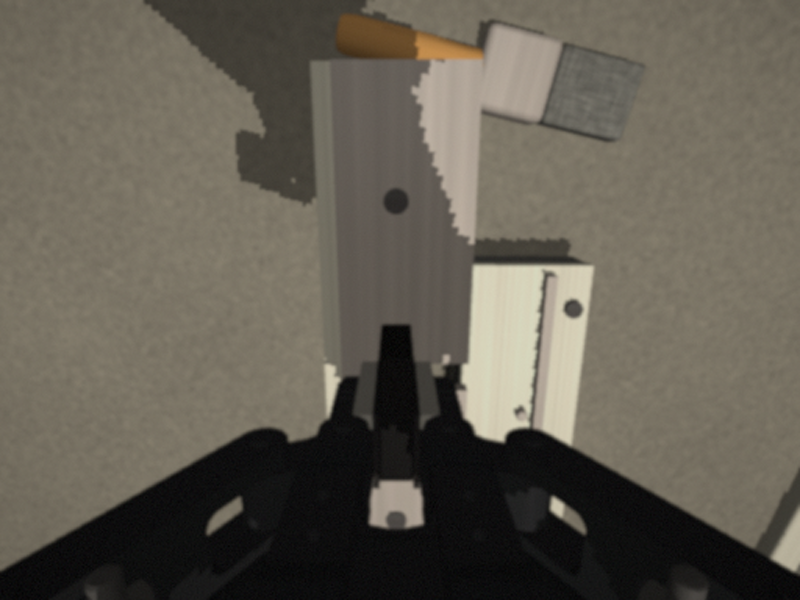

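Run:
```python
import cv2
im=cv2.imread('pics/w5.png')
cv2.imwrite('pics/w5c.png',cv2.resize(im[155:285,270:390],(720,780)[0:2] and (552,598),interpolation=cv2.INTER_CUBIC))
```

```text
(no output)
```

View pics/w5c.png

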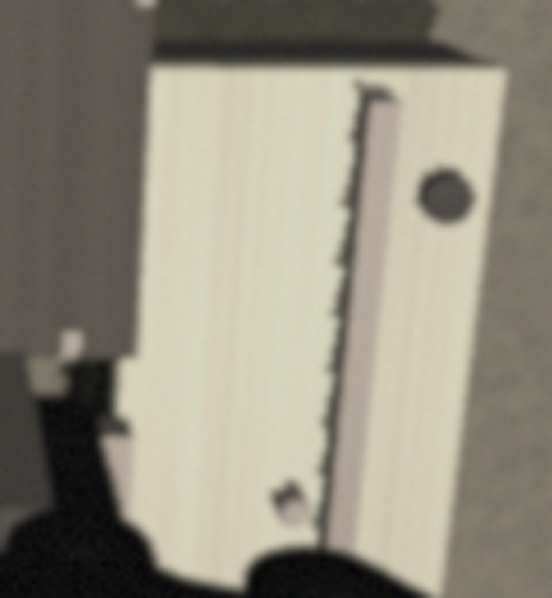

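Run:
```python
from plant import r
from h import *
import pickle
o=pickle.load(open('o5.pkl','rb')); c=cam('wrist',r,o)
f=lambda x,y,z:ray(c,(270+x/4.6,155+y/4.6),z)
ang=lambda d:np.degrees(np.arctan2(d[1],d[0]))
a,b=f(507,68,.03),f(443,590,.03); print('back',a,b,ang(a-b))
e,g=f(160,66,.03),f(507,70,.03); print('end',e,g,ang(g-e))
h,i=f(400,100,.036),f(355,548,.036); print('fence back top',h,i,ang(h-i))
h,i=f(370,100,.036),f(326,548,.036); print('fence face top',h,i,ang(h-i))
for xy in ((290,500),(295,510)): print('pin',f(*xy,.034))
# held blade: plate end top z: underside at grasp-.029 ; edges (big image 800x600 scale 1.5625)
M=tool(o); G=o['eef_pos']+.155*M[:,0]; zt=G[2]-.0291+.005
k=lambda x,y,z:ray(c,(x/1.5625,y/1.5625),z)
for n,p in dict(bk_top=(481,62),bk_bot=(470,352),hole=(396,201),hole2=(396,520)).items():
    q=k(*p,zt); print(n,(M.T@(q-G)*1000).round(1))
q=[k(481,62,zt),k(470,352,zt)]; print(ang(q[0]-q[1]))
print('notch near', [(M.T@(f(x,y,zt)-G)*1000).round(1) for x,y in ((136,357),(120,432),(60,357))])
```

```text
back [ 0.55298999 -0.07581107  0.03      ] [ 0.57809287 -0.18495743  0.03      ] 102.9523725544509
end [ 0.4895819  -0.08998417  0.03      ] [ 0.55312036 -0.07617311  0.03      ] 12.263354050348498
fence back top [ 0.53304556 -0.08523315  0.036     ] [ 0.55403932 -0.17639991  0.036     ] 102.96792927217436
fence face top [ 0.52766702 -0.08646882  0.036     ] [ 0.54829442 -0.17772325  0.036     ] 102.7372407949995
pin [ 0.53874092 -0.16986129  0.034     ]
pin [ 0.5404093  -0.17181714  0.034     ]
bk_top [ 24.1  24.5 -99.9]
bk_bot [ 24.1  25.5 -10.6]
hole [ 24.1   0.3 -60.9]
hole2 [24.1  0.4 58.6]
103.49680116949358
notch near [array([24.1, 25. , -6.4]), array([24.1, 23.5,  3.3]), array([24.1, 16.2, -6.4])]
```

>>> move_arm(
  rows=[0,0.2,0.3,0.5,0,0,0.6,0.8,1.4,0,0,1.2,1.4,2.3,0,0,2,1.8,2.8,0,0,2.6,1.88,2.96,0,0,2.6,1.88,2.96,0,0,2.6,1.88,2.96,0,0,2.6,1.88,2.96,0,0,2.6,1.88,2.96,0],
)

```text
clock: 6.3
eef_pos: [0.5122, -0.1804, 0.2504]
tool_rot: [0.442, 0.552, -0.441, 0.553]
wrist_force: [-0.7, -0.5, -2.5]
width: 0.0092
```

```bash
cat > st.py <<'E'
from plant import r
from h import *
xh=np.array([.9748,.2233]);yh=np.array([-.2233,.9748])
def st(o):
    M=tool(o);G=o['eef_pos']+.155*M[:,0]
    print('t',o['clock'],'blade x,y,z mm',((xh@G[:2]-.470)*1e3+.3).round(2),((yh@G[:2]+.3076)*1e3+1.2).round(2),(G[2]*1e3-9.1).round(2),'F x,y,z',(xh@o['wrist_force'][:2]).round(2),(yh@o['wrist_force'][:2]).round(2),o['wrist_force'][2].round(2),'T',o['wrist_torque'].round(2),'w',round(o['width'],4),'yaw',np.degrees(np.arctan2(M[1,1],M[0,1])).round(2))
if __name__=='__main__': st(r.get_obs())
E
python3 - <<'E'
from st import *
o=r.get_obs(); st(o)
im=r.capture('top'); cv2.imwrite('pics/t2.png',cv2.resize(im[140:240,290:400],(660,600),interpolation=cv2.INTER_CUBIC))
im=r.capture('wrist'); cv2.imwrite('pics/w6.png',cv2.resize(im,(800,600),interpolation=cv2.INTER_CUBIC))
E
```

```text
t 6.3 blade x,y,z mm -10.43 18.54 86.34 F x,y,z -0.78 -0.35 -2.49 T [-0.02 -0.03  0.03] w 0.0092 yaw 12.81
```

View pics/t2.png

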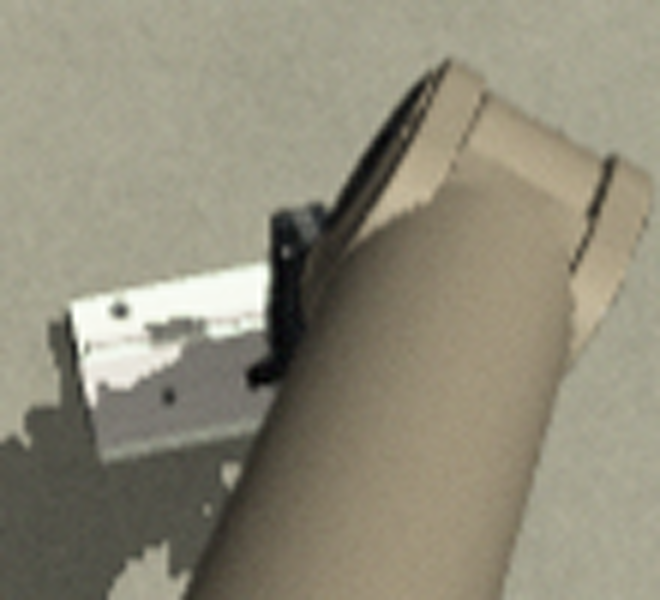

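View pics/w6.png

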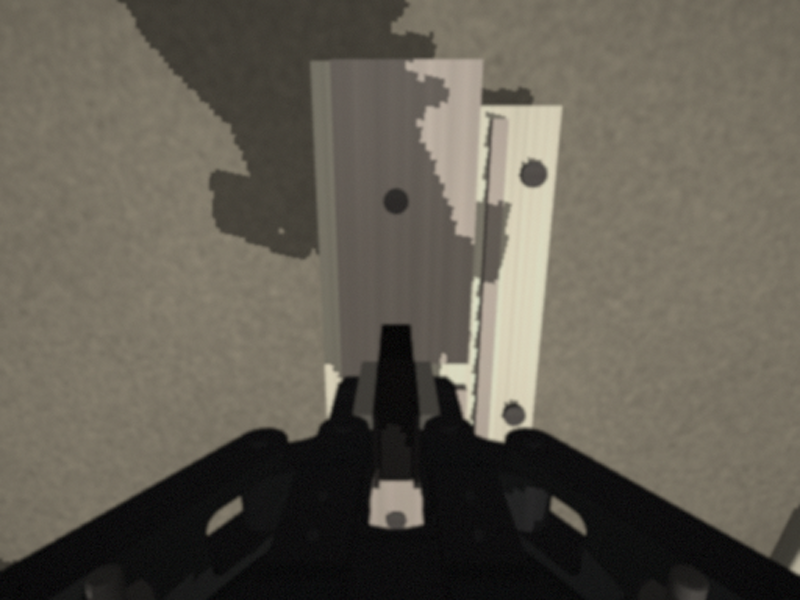

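Run:
```python
from st import *
o=r.get_obs(); c=cam('wrist',r,o)
for n,p,z in (('corner',(561,106),.03),('corner2',(482,106),.03),('backlow',(533,420),.03),('fence face',(490,118),.036),('fface2',(477,430),.036),('fback',(508,120),.036)):
    q=ray(c,np.array(p)/1.5625,z); print(n,(xh@q[:2]-.47)*1e3,(yh@q[:2]+.3076)*1e3)
```

```text
corner 51.482362490607336 109.71287965099414
corner2 21.889468756942478 109.7590175474551
backlow 51.895795184694336 -22.997359511199356
fence face 23.985935124422042 105.04171294711016
fface2 25.45628693812141 -24.38624836392861
fback 30.60417488748779 104.34828113226472
```

>>> move_arm(
  rows=[0,0.4,0,0,0,0,0.8,0.1,-0.03,0,0,1.08,0.3,-0.03,0,0,1.12,0.32,-0.03,0,0,1.12,0.32,-0.03,0,0,1.12,0.32,-0.03,0],
)

```text
clock: 7.0
eef_pos: [0.5199, -0.1786, 0.2215]
tool_rot: [0.441, 0.552, -0.441, 0.552]
wrist_force: [0.3, -0.1, -3.5]
width: 0.0095
```

```bash
python3 st.py
```

```text
t 7.0 blade x,y,z mm -2.82 18.58 57.42 F x,y,z 0.29 -0.22 -3.53 T [0.06 0.01 0.  ] w 0.0095 yaw 12.75
```

>>> move_arm(
  rows=[0,0.06,0,-0.03,0,0,0.12,0,-0.03,0,0,0.16,0,-0.03,0,0,0.16,0,-0.03,0,0,0.16,0,-0.03,0],
)

```text
clock: 7.5
eef_pos: [0.5196, -0.1777, 0.2175]
tool_rot: [0.441, 0.552, -0.441, 0.552]
wrist_force: [0.3, 0.1, -4.0]
width: 0.0085
```

```bash
python3 st.py
```

```text
t 7.5 blade x,y,z mm -2.9 19.55 53.42 F x,y,z 0.28 0.0 -3.95 T [-0.02 -0.03  0.01] w 0.0085 yaw 12.76
```

>>> move_arm(
  rows=[0,0.03,0,0,0,0,0.06,0,0,0,0,0.06,0,0,0,0,0.06,0,0,0],
)

```text
clock: 7.9
eef_pos: [0.5196, -0.1777, 0.216]
tool_rot: [0.441, 0.552, -0.441, 0.552]
wrist_force: [-0.2, 0.3, -4.2]
width: 0.009
```

```bash
python3 st.py
```

```text
t 7.9 blade x,y,z mm -2.88 19.56 51.87 F x,y,z -0.18 0.33 -4.19 T [-0.02  0.02 -0.04] w 0.009 yaw 12.76
```

Past the pin top with no contact: the notch appears to be over it. Continue gently.

>>> move_arm(
  rows=[0,0.03,0,0,0,0,0.05,0,0,0,0,0.05,0,0,0],
)

```text
clock: 8.2
eef_pos: [0.5196, -0.1777, 0.2146]
tool_rot: [0.441, 0.553, -0.441, 0.552]
wrist_force: [0.3, -0.4, -3.5]
width: 0.0088
```

```bash
python3 st.py
```

```text
t 8.2 blade x,y,z mm -2.92 19.62 50.54 F x,y,z 0.18 -0.44 -3.54 T [-0.04  0.    0.01] w 0.0088 yaw 12.76
```

>>> move_arm(
  rows=[0,0.02,0,0,0,0,0.03,0,0,0,0,0.03,0,0,0],
)

```text
clock: 8.5
eef_pos: [0.5196, -0.1777, 0.2141]
tool_rot: [0.441, 0.553, -0.441, 0.552]
wrist_force: [-0.4, -0.6, -2.1]
width: 0.0088
```

```bash
python3 st.py
```

```text
t 8.5 blade x,y,z mm -2.83 19.59 49.98 F x,y,z -0.57 -0.49 -2.09 T [ 0.05  0.06 -0.01] w 0.0088 yaw 12.76
```

Contact beginning. One touch lower, then push toward the fence.

>>> move_arm(
  rows=[0,0.02,0,0,0,0,0.02,0,0,0,0,0.02,0.03,0,0,0,0.02,0.06,0,0,0,0.02,0.06,0,0,0,0.02,0.06,0,0],
)

```text
clock: 9.1
eef_pos: [0.52, -0.1778, 0.2141]
tool_rot: [0.441, 0.553, -0.442, 0.551]
wrist_force: [-6.0, 1.6, 8.7]
width: 0.0089
```

```bash
python3 st.py
```

```text
t 9.1 blade x,y,z mm -2.8 19.55 49.97 F x,y,z -5.46 2.86 8.69 T [0.21 1.18 0.01] w 0.0089 yaw 12.73
```

>>> move_arm(
  rows=[0,-0.01,0.03,0,0,0,-0.01,0.06,0,0,0,-0.01,0.06,0,0,0,-0.01,0.06,0,0],
)

```text
clock: 9.5
eef_pos: [0.521, -0.1778, 0.2141]
tool_rot: [0.441, 0.553, -0.442, 0.551]
wrist_force: [-6.7, 0.9, 8.8]
width: 0.0091
```

```bash
python3 st.py
```

```text
t 9.5 blade x,y,z mm -2.09 19.4 50.01 F x,y,z -6.34 2.4 8.79 T [ 0.05  1.35 -0.  ] w 0.0091 yaw 12.71
```

>>> move_arm(
  rows=[0,-0.01,0.03,0,0,0,-0.01,0.06,0,0,0,-0.01,0.06,0,0,0,-0.01,0.06,0,0],
)

```text
clock: 9.9
eef_pos: [0.523, -0.1774, 0.2141]
tool_rot: [0.441, 0.553, -0.442, 0.552]
wrist_force: [-6.2, -1.3, 4.5]
width: 0.0089
```

```bash
python3 st.py
```

```text
t 9.9 blade x,y,z mm 0.11 19.12 49.99 F x,y,z -6.34 0.09 4.45 T [-0.1   1.11 -0.03] w 0.0089 yaw 12.71
```

>>> move_arm(
  rows=[0,0,0.03,0,0,0,0,0.03,0,0,0,0,0.03,0,0],
)

```text
clock: 10.2
eef_pos: [0.5232, -0.1775, 0.2141]
tool_rot: [0.441, 0.553, -0.442, 0.551]
wrist_force: [-7.2, -0.6, 6.9]
width: 0.0091
```

```bash
python3 st.py
```

```text
t 10.2 blade x,y,z mm 0.16 19.1 50.01 F x,y,z -7.18 1.07 6.95 T [-0.13  1.4  -0.01] w 0.0091 yaw 12.7
```

>>> move_arm(
  rows=[0,0,0.04,0,0,0,0,0.04,0,0,0,0,0.04,0,0],
)

```text
clock: 10.5
eef_pos: [0.5236, -0.1775, 0.2141]
tool_rot: [0.441, 0.554, -0.443, 0.551]
wrist_force: [-8.5, -0.5, 9.1]
width: 0.0091
```

Run:
```python
from st import *
o=r.get_obs(); st(o)
im=r.capture('wrist'); cv2.imwrite('pics/w7.png',cv2.resize(im,(800,600),interpolation=cv2.INTER_CUBIC))
```

```text
t 10.5 blade x,y,z mm 0.22 19.13 50.03 F x,y,z -8.42 1.38 9.09 T [-0.17  1.85  0.01] w 0.0091 yaw 12.69
```

View pics/w7.png

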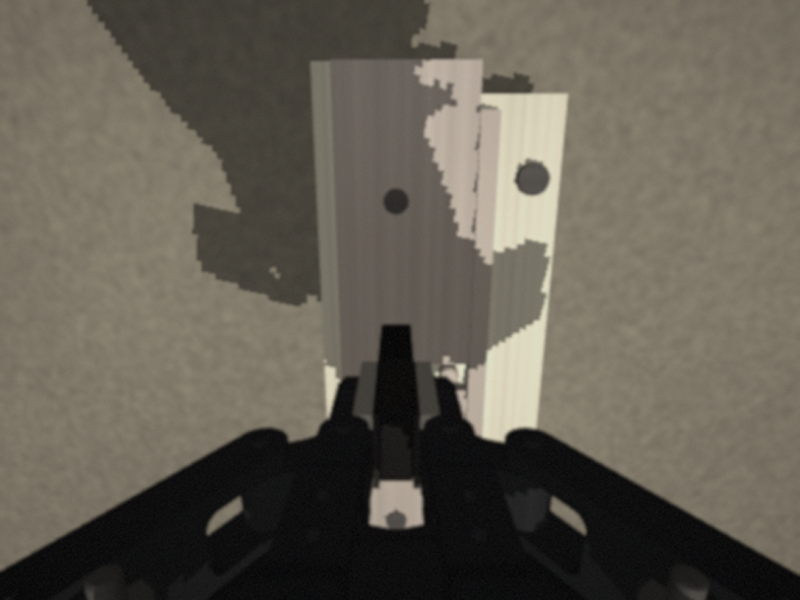

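>>> move_arm(
  rows=[0,-0.02,-0.05,0,0,0,-0.02,-0.08,0,0,0,-0.02,-0.08,0,0],
)

```text
clock: 10.85
eef_pos: [0.5229, -0.1774, 0.2142]
tool_rot: [0.441, 0.553, -0.442, 0.552]
wrist_force: [-5.3, -1.9, 0.3]
width: 0.0094
```

```bash
python3 st.py
```

```text
t 10.85 blade x,y,z mm 0.14 19.12 50.05 F x,y,z -5.56 -0.64 0.3 T [-0.53  1.14 -0.03] w 0.0094 yaw 12.72
```

>>> move_arm(
  rows=[0.15,0,-0.02,0,0,0.2,0,-0.02,0,0,0.3,0,-0.02,0,0,0.4,0,-0.02,0,0,0.4,0,-0.02,0,0,0.4,-0.3,-0.02,0,0,0.4,-1,-0.02,0,0,0.4,-2,-0.02,0,0,0.4,-3,-0.02,0,0,0.4,-3.6,-0.02,0,0,0.4,-3.6,-0.02,0,0,0.4,-3.6,-0.02,0,0],
)

```text
clock: 12.05
eef_pos: [0.5231, -0.1766, 0.3042]
tool_rot: [0.441, 0.553, -0.441, 0.552]
wrist_force: [0.0, 0.0, -0.7]
width: 0.0342
```

Run:
```python
from st import *
import pickle
o=r.get_obs(); st(o)
im=r.capture('wrist'); cv2.imwrite('pics/w8r.png',im);cv2.imwrite('pics/w8.png',cv2.resize(im,(800,600),interpolation=cv2.INTER_CUBIC))
pickle.dump(o,open('o8.pkl','wb'))
```

```text
t 12.05 blade x,y,z mm 0.72 19.93 140.08 F x,y,z 0.02 0.04 -0.71 T [-0.02  0.05  0.04] w 0.0342 yaw 12.77
```

View pics/w8.png

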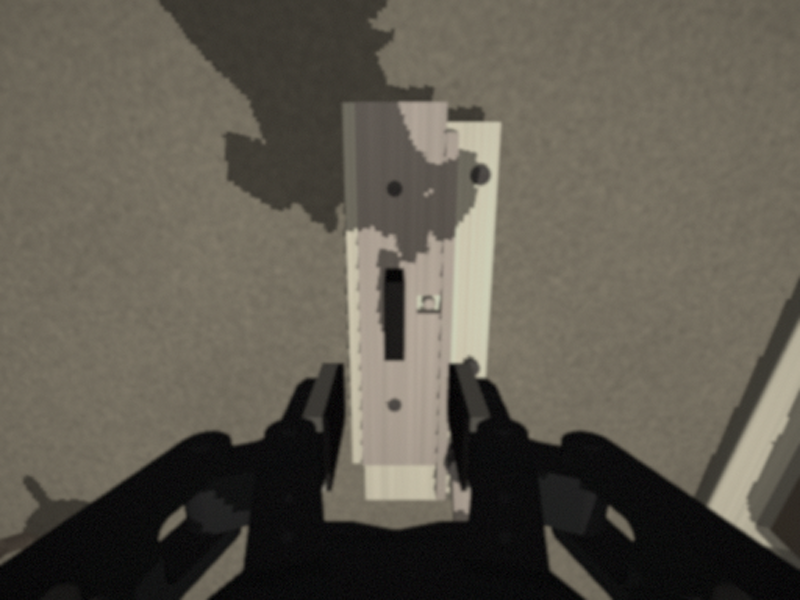

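>>> move_arm(
  rows=[0.4,0,0.3,1,0,0.4,0,0.6,2.5,0,0.4,0,1,4,0,0.4,0,1.4,5.2,0,0.4,0,1.5,5.8,0,0.4,0,1.5,5.8,0,0.4,0,1.5,5.8,0,0.4,0,1.5,5.8,0],
)

```text
clock: 12.9
eef_pos: [0.5916, -0.3086, 0.3035]
tool_rot: [0.441, 0.554, -0.441, 0.552]
wrist_force: [0.5, 0.1, -0.4]
width: 0.0344
```

Run:
```python
from st import *
import pickle
o=pickle.load(open('o8.pkl','rb'));c=cam('wrist',r,o)
for p,z in (((394,188),.035),((394,405),.035),((428,303),.034),((394,275),.065)):
    q=ray(c,np.array(p)/1.5625,z); print((xh@q[:2]-.47)*1e3,(yh@q[:2]+.3076)*1e3)
o=r.get_obs(); st(o)
im=r.capture('wrist'); cv2.imwrite('pics/w9.png',cv2.resize(im,(800,600),interpolation=cv2.INTER_CUBIC))
pickle.dump(o,open('o9.pkl','wb'))
```

```text
-0.21493137097688964 79.05101898655344
-0.5537041384979235 -40.820865662473174
17.737055788848043 19.312148455058463
-0.17848695459299346 41.9736203250482
t 12.9 blade x,y,z mm 37.94 -123.77 139.4 F x,y,z 0.47 -0.01 -0.41 T [0.05 0.   0.03] w 0.0344 yaw 12.82
```

View pics/w9.png

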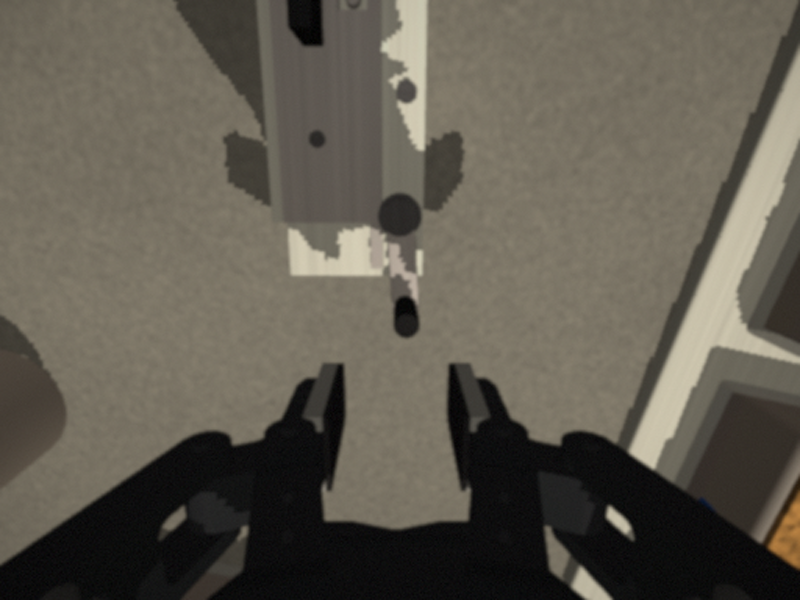

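Run:
```python
from st import *
import pickle
o=pickle.load(open('o9.pkl','rb'));c=cam('wrist',r,o)
for p,z in (((406,325),.075),((404,304),.043),((400,214),.045)):
    q=ray(c,np.array(p)/1.5625,z); a=(xh@q[:2]-.47)*1e3;b=(yh@q[:2]+.3076)*1e3;print(a,b,np.arctan2(-78-b,40-a))
    print(plan(o,[q[0],q[1],.068],xh))
```

```text
42.31177816223386 -121.97004647159432 1.623324166926438
(array([ 3.22 ,  0.19 , -0.113]), np.float64(-0.013))
41.89344628004177 -121.81580162760058 1.6139832343062404
(array([ 3.22 ,  0.174, -0.119]), np.float64(-0.013))
39.75454247086419 -76.09362594691949 -1.4427446198252882
(array([ 3.224,  0.086, -1.948]), np.float64(-0.013))
```

>>> move_arm(
  rows=[0.4,1,0.18,-0.1,0,0.4,2.2,0.18,-0.1,0,0.4,3,0.18,-0.1,0,0.4,3.2,0.18,-0.1,0,0.4,3.2,0.18,-0.1,0,0,3.2,0.18,-0.1,0,0,3.2,0.18,-0.1,0,0,3.2,0.18,-0.1,0,0,3.2,0.18,-0.1,0,0,3.2,0.18,-0.1,0],
  grip_force=30,
)

```text
clock: 13.95
eef_pos: [0.5962, -0.3069, 0.2261]
tool_rot: [0.442, 0.552, -0.441, 0.553]
wrist_force: [-1.3, -0.3, 5.4]
width: 0.0107
```

Run:
```python
from st import *
st(r.get_obs())
q0=1.62
for q in (1.4,1.2,1.0,.8,.6,.4,.2,0.0,-.05):
    print(q, round(45*(np.cos(q0)-np.cos(q))/25,2), round(45*(np.sin(q)-np.sin(q0))/25,2))
```

```text
t 13.95 blade x,y,z mm 43.27 -123.71 61.95 F x,y,z -1.35 0.05 5.4 T [ 0.15  0.17 -0.04] w 0.0107 yaw 12.76
1.4 -0.39 -0.02
1.2 -0.74 -0.12
1.0 -1.06 -0.28
0.8 -1.34 -0.51
0.6 -1.57 -0.78
0.4 -1.75 -1.1
0.2 -1.85 -1.44
0.0 -1.89 -1.8
-0.05 -1.89 -1.89
```

>>> move_arm(
  rows=[0,0,-0.2,0,0,0,0,-0.39,-0.02,0,0,0,-0.57,-0.06,0,0,0,-0.74,-0.12,0,0,0,-0.9,-0.2,0,0,0,-1.06,-0.28,0,0,0,-1.06,-0.28,0,0,0,-1.06,-0.28,0],
)

```text
clock: 14.75
eef_pos: [0.5685, -0.3089, 0.2262]
tool_rot: [0.441, 0.549, -0.443, 0.555]
wrist_force: [1.6, -5.6, 2.3]
width: 0.0104
```

Run:
```python
from st import *
o=r.get_obs(); st(o)
im=r.capture('wrist'); cv2.imwrite('pics/w10.png',cv2.resize(im,(800,600),interpolation=cv2.INTER_CUBIC))
```

```text
t 14.75 blade x,y,z mm 16.01 -120.48 62.07 F x,y,z 0.29 -5.83 2.27 T [-1.2  -0.44 -0.11] w 0.0104 yaw 12.63
```

View pics/w10.png

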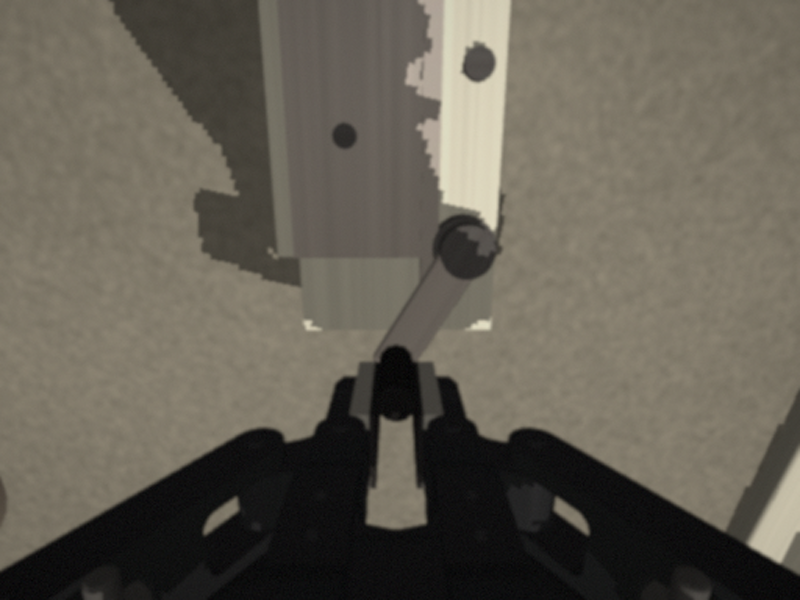

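>>> move_arm(
  rows=[0,0,-0.1,-0.15,0,0,0,-0.28,-0.35,0,0,0,-0.4,-0.48,0,0,0,-0.51,-0.62,0,0,0,-0.61,-0.77,0,0,0,-0.69,-0.93,0,0,0,-0.75,-1.1,0,0,0,-0.79,-1.28,0,0,0,-0.82,-1.46,0,0,0,-0.83,-1.6,0,0,0,-0.83,-1.6,0,0,0,-0.83,-1.6,0],
)

```text
clock: 16.0
eef_pos: [0.5388, -0.2728, 0.2259]
tool_rot: [0.441, 0.551, -0.442, 0.553]
wrist_force: [-1.4, -2.6, 8.1]
width: 0.0108
```

Run:
```python
from st import *
o=r.get_obs(); st(o)
im=r.capture('wrist'); cv2.imwrite('pics/w11.png',cv2.resize(im,(800,600),interpolation=cv2.INTER_CUBIC))
```

```text
t 16.0 blade x,y,z mm -5.28 -77.9 61.83 F x,y,z -1.98 -2.21 8.13 T [-0.66  0.33 -0.08] w 0.0108 yaw 12.68
```

View pics/w11.png

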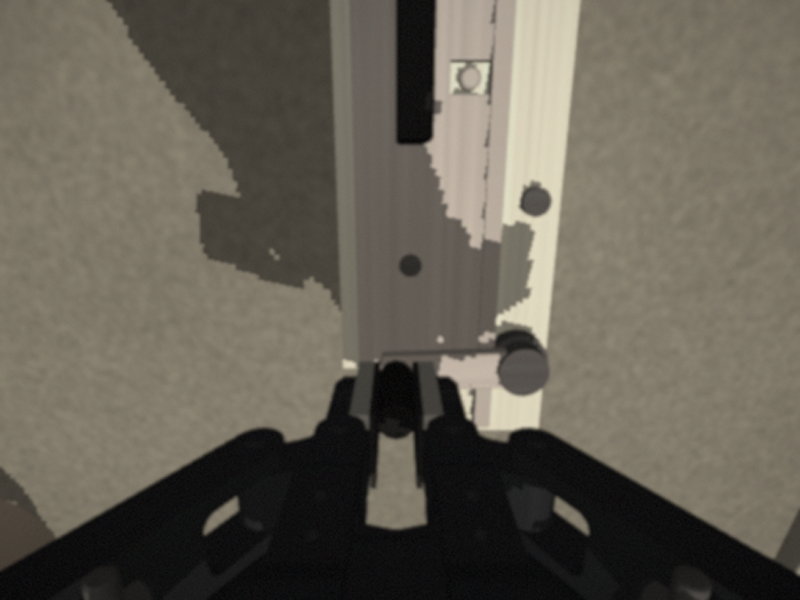

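>>> move_arm(
  rows=[0,0,0,-0.06,0,0,0,0,-0.12,0,0,0,0,-0.12,0,0,0,0,-0.12,0],
)

```text
clock: 16.45
eef_pos: [0.5382, -0.2706, 0.226]
tool_rot: [0.441, 0.551, -0.442, 0.554]
wrist_force: [-0.8, -4.6, 6.4]
width: 0.0105
```

```bash
python3 st.py
```

```text
t 16.45 blade x,y,z mm -5.3 -75.93 61.87 F x,y,z -1.83 -4.34 6.38 T [-1.02  0.21 -0.06] w 0.0105 yaw 12.68
```

>>> move_arm(
  rows=[0,0,0,-0.06,0,0,0,0,-0.1,0,0,0,0,-0.1,0,0,0,0,-0.1,0],
)

```text
clock: 16.85
eef_pos: [0.5379, -0.2698, 0.226]
tool_rot: [0.44, 0.549, -0.443, 0.555]
wrist_force: [1.6, -9.0, 3.5]
width: 0.0107
```

```bash
python3 st.py
```

```text
t 16.85 blade x,y,z mm -5.31 -75.75 61.91 F x,y,z -0.43 -9.16 3.55 T [-1.93 -0.16 -0.02] w 0.0107 yaw 12.64
```

At the stop (force rises to 9 N, no motion). Ease off, release, lift.

>>> move_arm(
  rows=[0,0,0,0.1,0,0,0,0,0.12,0,0.15,0,0,0.12,0,0.25,0,0,0.12,0,0.4,0,0,0.12,0,0.4,0,0,0.12,0,0.4,-0.4,0,0.12,0,0.4,-1.2,0,0.12,0,0.4,-2.4,0,0.12,0,0.4,-3.4,0,0.12,0,0.4,-3.8,0,0.12,0,0.4,-3.8,0,0.12,0],
)

```text
clock: 18.05
eef_pos: [0.5391, -0.269, 0.3212]
tool_rot: [0.442, 0.551, -0.441, 0.554]
wrist_force: [-0.1, -0.5, 0.1]
width: 0.0341
```

Run:
```python
from st import *
import pickle
o=r.get_obs(); st(o)
im=r.capture('wrist'); cv2.imwrite('pics/w12.png',cv2.resize(im,(800,600),interpolation=cv2.INTER_CUBIC))
pickle.dump(o,open('o12.pkl','wb'))
```

```text
t 18.05 blade x,y,z mm -3.78 -74.06 157.12 F x,y,z -0.2 -0.42 0.13 T [ 0.04  0.05 -0.01] w 0.0341 yaw 12.77
```

View pics/w12.png

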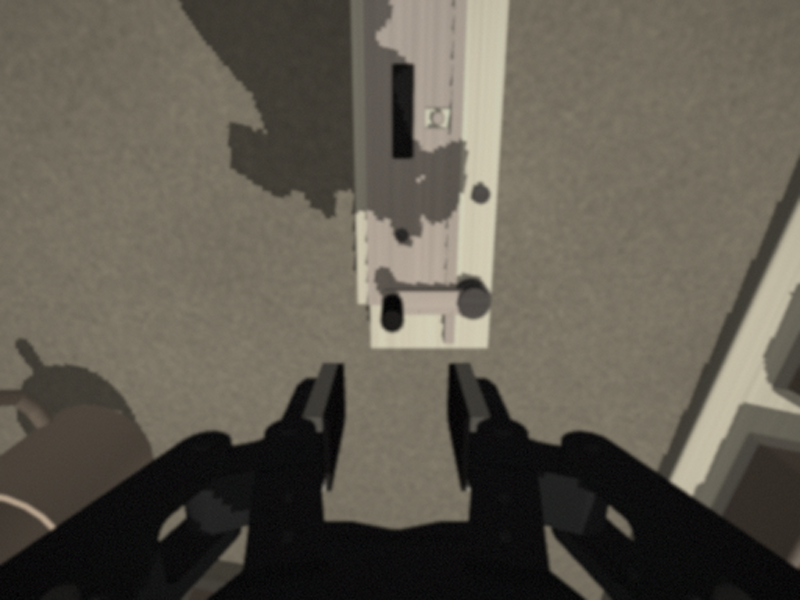

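Run:
```python
from st import *
import pickle
o=pickle.load(open('o12.pkl','rb'));c=cam('wrist',r,o)
for n,p,z in (('handle top',(391,319),.075),('handle base',(392,302),.043),('pivot',(473,302),.05),('hole',(402,235),.035),('grip top+y',(402,66),.065),('grip top -y',(402,156),.065),('notch/pin',(437,118),.034)):
    q=ray(c,np.array(p)/1.5625,z); print(n,((xh@q[:2]-.47)*1e3).round(1),((yh@q[:2]+.3076)*1e3).round(1))
```

```text
handle top -5.9 -75.7
handle base -5.6 -76.7
pivot 37.8 -74.7
hole -0.1 -41.0
grip top+y -0.7 37.2
grip top -y -0.6 -0.2
notch/pin 17.7 18.6
```

Blade seated (x about -0.4 mm), and the keeper is closed against its stop (handle and pivot at the same y within 1–2 mm). The robot is clear.

Run:
```python
from plant import r
print(r.hand_in())
```

```text
the job is handed in; nothing more can be done
None
```

The notched blade is on the holder with the keeper closed over it, and I handed the job in at about 18 s of the 67 s allowed. `hand_in` gives no verdict, so these are my own checks.

- **Which blade:** it was the farther silver blade. I chose it from the visible notch; the nearer silver one has none, and the brown and purple look-alikes were ignored. I didn't touch the spare or the other bench items. I also didn't take a final overview picture to confirm they hadn't moved.
- **Seating:** I lowered the blade in small steps at the pin position I had measured. The notch went over the pin without catching. I then pushed the blade up to the fence, with wrist forces of about 9 N at most.
- **Keeper:** I gripped the handle and swung the bar round until it stopped moving, with about 9 N pushing against the stop. Then I let go and lifted clear.

**Last checks (wrist camera):**

| Check | Reading |
|---|---|
| Blade middle, x (0 when home) | about -0.1 to -0.7 mm |
| Blade middle, y | about 18.5 to 19 mm |
| Pin | seen inside the notch |
| Keeper angle | about 0 to -0.05 rad: handle and pivot level to within 1–2 mm |
| Wrist force after lifting clear | about 0 |

- **Height and tilt:** I didn't measure either again after letting go. Just before release the blade's height read 50.0 mm by the arm, which matches home.
- **Disagreements:** the camera and arm estimates of blade x differed by about 0.5 mm. Camera y for the handle and pivot read 1–3 mm off nominal, about the calibration error.

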